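# Clamp an irrigation filter barrel in the service jig

### The job

Lift the filter barrel from its wooden rest, lay it gently in the V-blocks of the metal service jig and slide it along, gently, until its end is fully home against the stop plate. Then swing the clamp strap over and press it down until its pad grips the barrel snugly (about 10 N on the barrel; under 4 N is loose, 20 N would crush it), and take the hand away, leaving the strap holding the barrel. Leave the other things on the bench where they are.

Things in the scene. Friction and masses are not known exactly. Their poses are not given: they have to be found in the camera images.
- barrel: The filter barrel: a plain grey plastic cylinder with black end bands, diameter 36, length 180, 200 to 330 g. Origin at its middle, on its axis; x lies along the cylinder. Both ends are alike, either may face the stop. It starts lying level in the wooden rest, axis 40 above the bench. Grip it from above at its middle, where both the rest and the jig leave a free gap.
- rest: Low wooden cradle, fixed, base 170 x 70 x 8: two small wooden Vs, each 24 long, centred at x = -65 and +65, rim 32 above the bench. Origin at the middle of its underside, x along its Vs, z up; the barrel starts with its middle over this origin (within 5).
- jig: Metal service jig, fixed, base plate 210 x 100 x 12. Origin on the bench under where the barrel's middle belongs; x along the Vs to the stop, z up. Two 90-degree Vs, open upward, x = 40 to 90 and -90 to -60; in the gap only the base plate. V rims 51 above the bench, 21 to each side. A barrel lying in them: axis at y = 0, 55 above the bench. The strap's hinge, parallel to x, is at x = 65, y = -48.
- stop: Upright dark steel stop plate at the jig's +x end, 46 wide, top 72 above the bench, rigid. Origin at the foot of the face that the barrel's end must meet (jig x = 90); x points away from the barrel. The barrel is home when its end touches this face: its middle is then over the jig's origin. Do not push the barrel on it with more than 20 N.
- strap (a joint): Angle (rad) of the clamp strap, a steel bar 20 wide, 5 thick, 135 long, hinged on a post. 0: level across the barrel; 1.57: upright; 1.9: end, leaning out over the jig's -y side. Starts open at 1.45 to 1.8. It closes over towards +y and stays where it is left; its stiff hinge takes 0.9 N m, so pushing it square, 113 from the hinge, takes 8 N while it swings free (9 N at 100).
- clay_pot: Bystander: terracotta pot, 90 diameter, 85 high. Origin under its middle.
- nursery_pot: Bystander: black plastic pot, 100 diameter, 90 high. Origin under its middle.
- spray_bottle: Bystander: white bottle, 68 diameter, 170 high. Origin under its middle.
- trowel: Bystander: flat hand tool lying down, 200 long along its x. Origin under its middle.
- hose_ring: Bystander: brass ring, 44 diameter, 12 high. Origin under its middle.
- coupling: Bystander: small brass hose coupling standing up, 32 diameter, 45 high. Origin under its middle.
- feed_jar: Bystander: white lidded jar, 72 diameter, 100 high. Origin under its middle.
- pad_foot (a point): Unmarked point fixed to the jig: where the strap's rubber pad (20 across) meets the top of a seated barrel, jig x = 65, y = 0, 73 above the bench. The pad is 48 from the hinge, its face 20 below the strap's middle plane, on a spring (8 N per mm). The post's height was set by the last user and is not measured: hinge 80 to 104 above the bench (post 34 wide, 4 higher): feel for contact.
- press_mark (a point): Unmarked point, fixed to the jig, where to press the strap straight down: 113 from the hinge along its level line (jig x = 65, y = 65), 92 above the bench. The pad meets a seated barrel at a strap angle between -0.21 and +0.30. Pressing here: 8 N swings it free, then it rises; at 10 N the pad holds the barrel with about 4 N, at 13 N 11 N, at 16.5 N 20 N. Let go, it keeps that grip.
Not all that is in view belongs to the job. Of the things shaped like the barrel, the grey one is meant.

How it is judged:
By the outcome, as a careful person would: the job done as asked, in the order asked, and still so for the second after the job is handed in, with the robot touching nothing.
It also fails if it takes over 69 s, if anything falls off the work surface, if the arm or the gripper's body presses on something with over 40 N, if the wrist force passes 120 N, or if a joint passes its speed limit or range.

### The arm

A 7-joint arm with a two-finger parallel gripper is mounted at the origin on the work surface. World frame = base frame: x ahead of the robot, y to its left, z up, the work surface at z = 0. Lengths are in m, angles in rad, forces in N, time in s.
With the tool pointing down it reaches from about 0.425 to 0.975 m from the base axis. Payload 16.7 kg.
Tool frame: the origin (TCP) lies on the centre line of the jaws, within the pads' length; the fingertips stand 19 mm ahead of it and the grasp point (between the pads) is the TCP; z points along the fingers, y is the direction in which the jaws open and shut (so a half turn about z gives the same grasp; the last joint's range is limited). The gripper opens to 85 mm and grips with 20 to 120 N. Pads are 22 mm wide; open, the fingers measure 114 mm over their backs; the gripper's body (76 mm by 85 mm) begins 54 mm behind the grasp point. The pads swing forward as they close: fully open they stand 13 mm farther back than shut.
Start: joints at [-1.312, 0.426, 0.074, 1.606, -0.034, 1.111, -0.067], TCP at [0.268, 0.62, 0.25] pointing down, gripper open.
Joint ranges: [-2.85, 2.85], [-0.5, 2.14], [-1.23, 1.37], [0.21, 2.46], [-1.02, 4.16], [0.16, 2.05], [-2.73, 2.73]. Speed limits (rad/s): [1.89, 1.89, 2.39, 2.39, 3.01, 3.01, 3.01].

### API

Orientations are given as a unit quaternion [w, x, y, z].
In Python, from bench import manip, cams gives the robot as it stands.
- The arm moves only by the tool send_rows, never from a script. Its argument "moves" is a list of rows, each a list of 7 numbers: the shift along the tool's x, y, z in units of 20 cm (1.0 is 20 cm), then the turn, a rotation vector about the tool's x, y, z in units of 45 degrees (1.0 is 45 degrees), then the closure, from -1 (fully open) to 1 (shut). In form: [[dx, dy, dz, wx, wy, wz, jaw], ...]. A call has 1 to 12 rows; each row is the pose to reach, as a shift and turn from the pose measured when the call began, along the tool's axes at that moment; what a row does not reach only later rows make up. A row lasts 1/12 s, in which the tool goes at most 41.7 mm and 7.16 degrees, less where a joint would pass 70% of its speed; a pose out of reach is approached as far as the arm can. A call with a number of a shift or a turn outside -1 to 1 is refused whole. A call with a gripper value outside its range is refused whole. The fingers move at their own pace and stop on an object; "squeeze" is the grip in N (left out, the last holds). Time passes only in rows, so rows that repeat a pose let the fingers close. It gives the time, the measured TCP pose, the force and the opening at its end, in the units of the state.
- manip.observe(): the state, without advancing time (a new reading comes with each control period).
- cams.read_camera(name): name is "scene" or "top"; returns a dict with "image" (384x512x3 uint8, red, green, blue), "vfov" (degrees; the focal length in pixels is half the picture's height over the tangent of half this angle, whatever the lens; pixels are square), "cx", "cy" (the principal point, pixels), "rvec" (rotation vector, rad) and "tvec" (3), from world to camera coordinates, as OpenCV has them. Camera axes: x right, y down, z forward; pixel columns grow to the right and rows downward; lengths in m; the calibration is good to about 2 mm. A picture is of the moment at which its call begins. There is no depth.
- manip.job_done(): hands the job in, once; it reports no verdict.
The state is a dict: "time_s": time; "qpos": joint angles; "joint_velocities": joint speeds; "joint_torque": joint torques, N m; "eef_pos": TCP position; "eef_rot": TCP orientation; "ft_force": force on the tool from outside, world axes, zero at the start; "ft_torque": the same for the moment, N m; "width": finger opening in m.
Only numpy, scipy, OpenCV 4.12 (cv2) and the standard library are available. Lean on these libraries where they do the work, as an engineer would, in place of code of your own. Each camera call takes 0.05 s, during which the arm holds its last target. There are 200 camera calls.

## Working session

There is one attempt and no reset: what is moved stays moved. The work goes in short steps, Python scripts to look and compute and a tool call to move; the robot and the scene stay as the last step left them, time stands still between calls to the robot, and variables do not carry over. Pictures are saved under pics/ and viewed, about 8 in all and at most 12, crops included, and the job is handed in when it is done.

Besides the shell and the picture viewer there is one more tool, called after "Emit:" as name(argument=value, ...), one argument or row to a line, values as JSON. send_rows: Moves the arm, as the interface text tells. Shifts and turns lie within -1 to 1; 1 stands for 20 cm of shift or 45 degrees of turn. Its arguments: {"type":"object","properties":{"moves":{"type":"array"},"squeeze":{"type":"number"}},"required":["moves"]}

```bash
mkdir -p pics; cat > h.py <<'E'
import numpy as np, cv2
from bench import manip, cams
from scipy.spatial.transform import Rotation as R
def cam(n):
    d=cams.read_camera(n); im=d['image'][:,:,::-1].copy()
    f=im.shape[0]/2/np.tan(np.radians(d['vfov'])/2)
    K=np.array([[f,0,d['cx']],[0,f,d['cy']],[0,0,1]])
    return im,K,np.array(d['rvec'],float),np.array(d['tvec'],float)
def ray(c,uv):
    im,K,r,t=c; M=cv2.Rodrigues(r)[0]
    d=M.T@np.linalg.inv(K)@np.array([uv[0],uv[1],1.0]); return -M.T@t,d/np.linalg.norm(d)
def onz(c,uv,z):
    o,d=ray(c,uv); return o+d*(z-o[2])/d[2]
def proj(c,P): return cv2.projectPoints(np.array(P,float).reshape(-1,3),c[2],c[3],c[1],None)[0].reshape(-1,2)
def tool(p,rel=None):
    s=manip.observe(); q=s['eef_rot']; M=R.from_quat([q[1],q[2],q[3],q[0]]).as_matrix()
    return M.T@(np.array(p)-s['eef_pos'])/0.2
E
python3 - <<'E'
from h import *
for n in('scene','top'):
    c=cam(n); cv2.imwrite(f'pics/{n}0.png',cv2.resize(c[0],(800,600),interpolation=cv2.INTER_CUBIC)); print(n,c[1][0,0],c[1][:2,2],ray(c,(256,192)))
s=manip.observe(); print(s)
E
```

```text
scene 447.2971306334875 [258.46364835 186.04331317] (array([ 1.26940335, -0.5367091 ,  0.85266934]), array([-0.57683196,  0.53684102, -0.61568386]))
top 396.502332699642 [254.47717464 188.01225829] (array([0.28501205, 0.14155826, 1.22865774]), array([ 0.22156611, -0.00997173, -0.97509437]))
{'time_s': 0.1, 'qpos': array([-1.31249407,  0.42664233,  0.07387705,  1.6065871 , -0.0340887 ,
        1.11077847, -0.06709843]), 'joint_velocities': array([-1.11823938e-03, -1.30870591e-03,  1.91373884e-03, -9.71227050e-04,
        5.43418598e-04, -1.61774736e-06, -9.60450674e-04]), 'joint_torque': array([ 9.64374020e-03, -9.51532102e+01,  3.77268836e+00, -4.64402819e+01,
        1.97970879e-02,  6.62023143e-03, -1.04131232e-04]), 'eef_pos': array([0.26759766, 0.61929633, 0.24967997]), 'eef_rot': array([-6.78068824e-05,  2.02514780e-01,  9.79279036e-01, -5.73728383e-04]), 'ft_force': array([-0.2983205 ,  0.46204435, -0.43656543]), 'ft_torque': array([-0.01494352,  0.0494591 , -0.00587763]), 'width': 0.0853818290843112}
```

View pics/scene0.png

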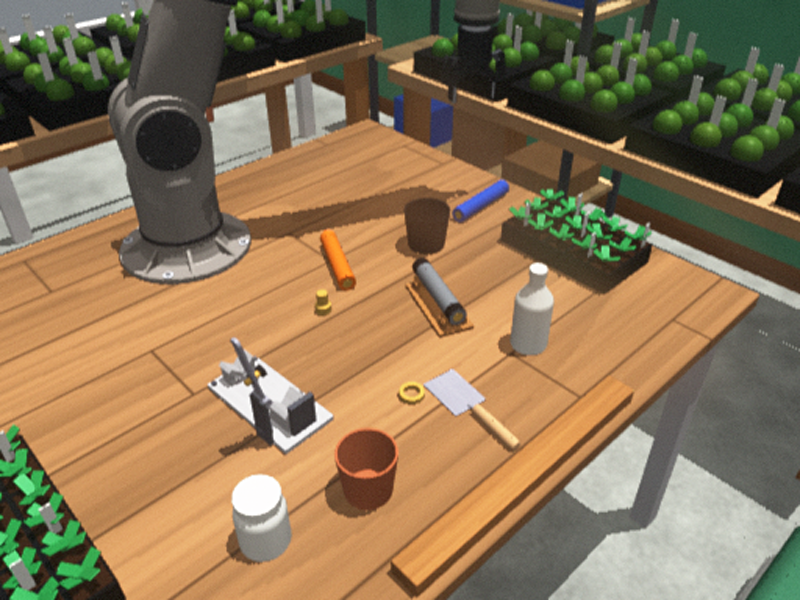

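View pics/top0.png

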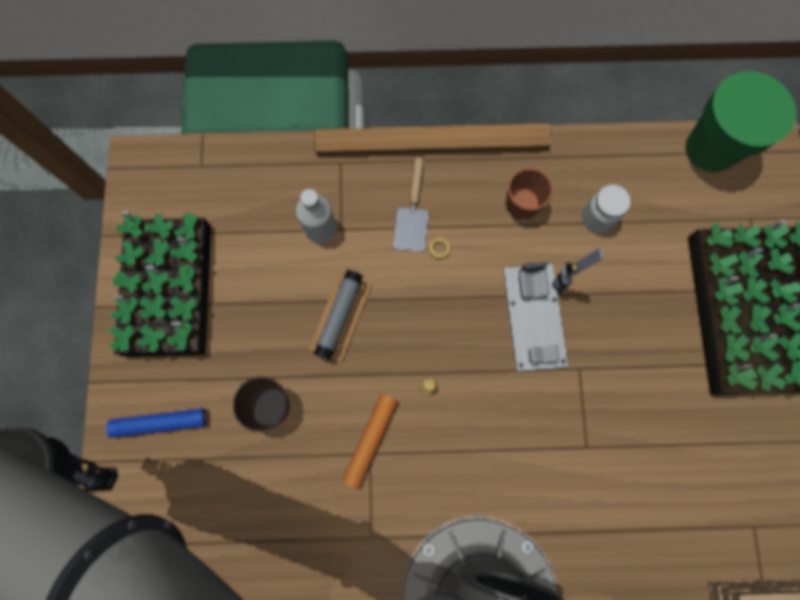

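Candidates in the top picture: grey cylinder (338,315), orange one (370,440) and blue one (157,423). The grey one lies in the wooden rest and has black bands, so it fits. The jig is at (536,317), with its stop at the upper end (+x) and the strap post on the right. I'll confirm this in a crop and measure.

```bash
python3 - <<'E'
from h import *
c=cam('top'); im=c[0]; s=cam('scene')
def up(a,k): return cv2.resize(a,None,fx=k,fy=k,interpolation=cv2.INTER_CUBIC)
a=up(im[165:240,190:245],5); b=up(im[150:245,315:395],5)
H=max(a.shape[0],b.shape[0]); o=np.zeros((H,a.shape[1]+b.shape[1],3),np.uint8); o[:a.shape[0],:a.shape[1]]=a;o[:b.shape[0],a.shape[1]:]=b
cv2.imwrite('pics/crop1.png',o); print(o.shape)
cv2.imwrite('pics/crop2.png',up(s[0][210:290,125:220],7))
hsv=cv2.cvtColor(im,cv2.COLOR_BGR2HSV)
# barrel: low-saturation or dark pixels in the window
w=np.zeros(im.shape[:2],np.uint8); w[165:240,190:245]=1
m=((hsv[...,1]<80)|(hsv[...,2]<45)).astype(np.uint8)*w
n,l,st,ce=cv2.connectedComponentsWithStats(m); k=1+np.argmax(st[1:,4])
cs=cv2.findContours((l==k).astype(np.uint8),0,2)[0][0]; r=cv2.minAreaRect(cs); bx=cv2.boxPoints(r); print('barrel',st[k],r)
P=np.array([onz(c,p,.04) for p in bx]); print(P, np.linalg.norm(P[0]-P[1]),np.linalg.norm(P[1]-P[2]),P.mean(0))
w[:]=0; w[150:245,315:395]=1
m=((hsv[...,1]<60)&(hsv[...,2]>110)).astype(np.uint8)*w
n,l,st,ce=cv2.connectedComponentsWithStats(m); k=1+np.argmax(st[1:,4])
cs=cv2.findContours((l==k).astype(np.uint8),0,2)[0][0]; r=cv2.minAreaRect(cs); bx=cv2.boxPoints(r); print('plate',st[k],r)
P=np.array([onz(c,p,.012) for p in bx]); print(P, np.linalg.norm(P[0]-P[1]),np.linalg.norm(P[1]-P[2]),P.mean(0))
E
```

```text
(475, 675, 3)
barrel [202 174  29  56 666] ((216.22413635253906, 201.18966674804688), (12.070197105407715, 57.751251220703125), 21.801406860351562)
[[0.45560897 0.30143517 0.04      ]
 [0.62149817 0.23533588 0.04      ]
 [0.60607715 0.20070446 0.04      ]
 [0.44110798 0.26771698 0.04      ]] 0.17857307458436714 0.037909670797809034 [0.53107307 0.25129812 0.04      ]
plate [ 322  168   42   70 2117] ((342.35125732421875, 202.69329833984375), (68.80844116210938, 33.714412689208984), 82.56858825683594)
[[ 0.62498961 -0.08057939  0.012     ]
 [ 0.63642055 -0.18833784  0.012     ]
 [ 0.41807183 -0.19672995  0.012     ]
 [ 0.40764736 -0.09323317  0.012     ]] 0.10836305331116868 0.218509926133091 [ 0.52178234 -0.13972009  0.012     ]
```

View pics/crop1.png

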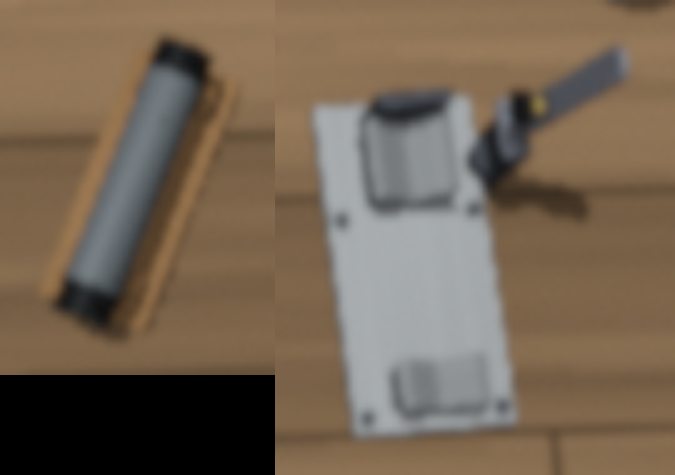

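View pics/crop2.png

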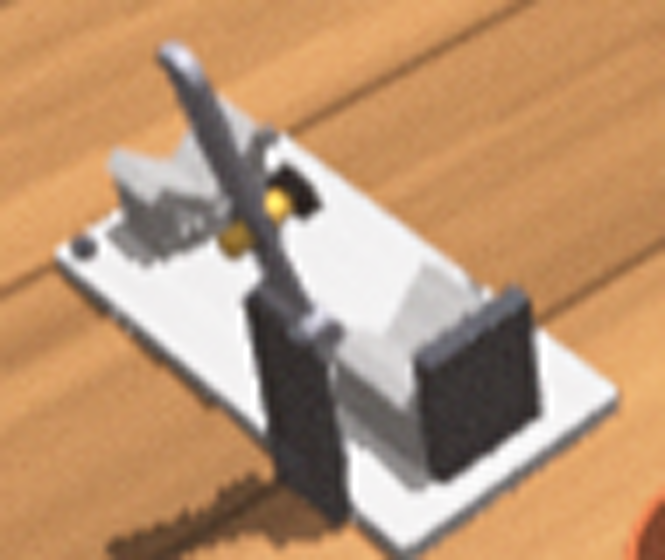

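The crops confirm the grey barrel with black bands in the rest, left crop centre (130,180). The jig is on the right, with its plate corners at (313,105), (468,95), (517,427) and (353,437). The stop is at the top and the strap leans out to the right.

```bash
python3 - <<'E'
from h import *
c=cam('top'); s=cam('scene')
T=lambda u,v:(315+(u-275)/5-.4,150+v/5-.4); S=lambda u,v:(125+u/7-.43,210+v/7-.43)
P=np.array([onz(c,T(*p),.012) for p in[(315,105),(468,95),(516,426),(354,437)]]); print(P.round(4))
print([np.linalg.norm(P[i]-P[(i+1)%4]).round(4) for i in range(4)],P.mean(0))
Q=np.array([onz(s,S(*p),.012) for p in[(617,397),(400,553),(57,255)]]); print('scene +x+y,+x-y,-x-y',Q.round(4),np.linalg.norm(Q[0]-Q[1]),np.linalg.norm(Q[1]-Q[2]),(Q[0]+Q[2])/2)
yaw=np.arctan2(*(((P[0]+P[1])-(P[2]+P[3]))[[1,0]])); y2=np.arctan2(*((Q[1]-Q[2])[[1,0]])); print('yaw',yaw,y2)
# stop top edge
St=np.array([onz(s,S(*p),.072) for p in[(527,290),(420,355)]]);print('stop top outer',St,np.linalg.norm(St[0]-St[1]))
o=(P.mean(0)+(Q[0]+Q[2])/2)/2; yw=yaw
M=lambda p:(np.array([[np.cos(yw),np.sin(yw)],[-np.sin(yw),np.cos(yw)]])@(np.array(p)[:2]-o[:2]))
print('jig frame stop', [M(p) for p in St])
print('V front edge (x=40,z=.051)',[M(onz(c,T(*p),.051)) for p in[(368,200),(450,200)]])
print('V -60 edge',[M(onz(c,T(*p),.051)) for p in[(398,360),(487,355)]])
print('V -90 edge',[M(onz(c,T(*p),.051)) for p in[(405,413),(493,402)]])
# hinge: intersect scene ray with plane jig x~0.075 
ex=np.array([np.cos(yw),np.sin(yw)])
for uv,x in(((318,335),.075),((318,325),.08),((180,50),.065)):
    oo,d=ray(s,S(*uv)); a=M(oo); b=M(oo+d)-a; t=(x-a[0])/b[0]; print('hinge/strap tip y,z',(a+b*t)[1],(oo+d*t)[2])
E
```

```text
[[ 0.6254 -0.0851  0.012 ]
 [ 0.6292 -0.1832  0.012 ]
 [ 0.4176 -0.1945  0.012 ]
 [ 0.4137 -0.0946  0.012 ]]
[np.float64(0.0981), np.float64(0.2119), np.float64(0.0999), np.float64(0.2119)] [ 0.52148155 -0.13935588  0.012     ]
scene +x+y,+x-y,-x-y [[ 0.6281 -0.09    0.012 ]
 [ 0.6328 -0.1883  0.012 ]
 [ 0.4266 -0.1984  0.012 ]] 0.09848410336832762 0.2064644732906992 [ 0.52734896 -0.14416909  0.012     ]
yaw 0.04913369192401694 0.04857023278849904
stop top outer [[ 0.61369797 -0.11337369  0.072     ]
 [ 0.61314122 -0.15829654  0.072     ]] 0.044926306903812094
jig frame stop [array([0.09056925, 0.02396951]), array([ 0.08780683, -0.02087179])]
V front edge (x=40,z=.051) [array([0.03075447, 0.03421589]), array([ 0.02688626, -0.01565437])]
V -60 edge [array([-0.06833716,  0.02842431]), array([-0.06946168, -0.02509714])]
V -90 edge [array([-0.10020838,  0.02829566]), array([-0.09774533, -0.02479353])]
hinge/strap tip y,z -0.050530082683915345 0.09484831218305456
hinge/strap tip y,z -0.05282721727923506 0.10488343428623936
hinge/strap tip y,z -0.07454741564274686 0.22887689803902478
```

Emit:
send_rows(
  moves=[
    [-0.97,-0.584,0,0,0,-0.038,-1],
    [-0.97,-0.584,0,0,0,-0.038,-1],
    [-0.97,-0.584,0,0,0,-0.038,-1],
    [-0.97,-0.584,0,0,0,-0.038,-1],
    [-0.97,-0.584,0,0,0,-0.038,-1],
    [-0.97,-0.584,0,0,0,-0.038,-1],
    [-0.97,-0.584,0,0,0,-0.038,-1],
    [-0.97,-0.584,0,0,0,-0.038,-1],
  ],
)

```text
time_s: 0.97
eef_pos: [0.4002, 0.4344, 0.2504]
eef_rot: [0.0, 0.189, 0.982, -0.0]
ft_force: [-0.0, 1.3, 0.5]
width: 0.0855
```

Emit:
send_rows(
  moves=[
    [-0.926,-0.609,0.6,0,0,0,-1],
    [-0.926,-0.609,0.6,0,0,0,-1],
    [-0.926,-0.609,0.6,0,0,0,-1],
    [-0.926,-0.609,0.6,0,0,0,-1],
    [-0.926,-0.609,0.6,0,0,0,-1],
    [-0.926,-0.609,0.6,0,0,0,-1],
    [-0.926,-0.609,0.6,0,0,0,-1],
    [-0.926,-0.609,0.6,0,0,0,-1],
  ],
)

```text
time_s: 1.63
eef_pos: [0.5273, 0.2511, 0.1289]
eef_rot: [-0.001, 0.19, 0.982, -0.001]
ft_force: [-0.7, -0.1, -0.0]
width: 0.0854
```

```bash
python3 - <<'E'
from h import *
s=cam('scene'); st=manip.observe(); print(st['eef_pos'])
p=proj(s,[st['eef_pos'],[.531,.251,.04],[.531+.0836,.251-.0333,.04],[.531-.0836,.251+.0333,.04]]); print(p)
im=s[0].copy()
a=cv2.resize(im[130:230,235:330],None,fx=6,fy=6,interpolation=cv2.INTER_CUBIC)
for q in p[1:]: cv2.circle(a,tuple(int(v) for v in (q+.5-[235,130])*6),3,(0,0,255),-1)
cv2.imwrite('pics/crop3.png',a)
E
```

```text
[0.52677338 0.25300993 0.12973737]
[[280.651958   158.69404128]
 [280.33530082 184.29010922]
 [293.06132497 201.82697603]
 [268.80605663 168.40244334]]
```

View pics/crop3.png

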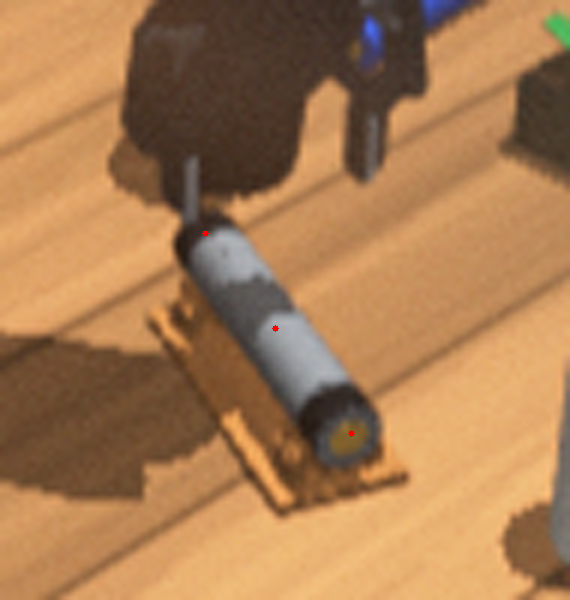

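The dots for the measured axis fall on the barrel's visible end face (350,435) and its middle (275,328), so the two views agree. Next I descend and grip.

Emit:
send_rows(
  moves=[
    [0,0,0.15,0,0,0,-1],
    [0,0,0.3,0,0,0,-1],
    [0,0,0.4,0,0,0,-1],
    [0,0,0.445,0,0,0,-1],
    [0,0,0.445,0,0,0,-1],
    [0,0,0.445,0,0,0,0],
    [0,0,0.445,0,0,0,0.3],
    [0,0,0.445,0,0,0,0.5],
    [0,0,0.445,0,0,0,1],
    [0,0,0.445,0,0,0,1],
    [0,0,0.445,0,0,0,1],
    [0,0,0.445,0,0,0,1],
  ],
  squeeze=35,
)

```text
time_s: 2.68
eef_pos: [0.5268, 0.2524, 0.042]
eef_rot: [-0.0, 0.189, 0.982, -0.0]
ft_force: [-5.1, -4.9, 15.8]
width: 0.0347
```

Emit:
send_rows(
  moves=[
    [0,0,-0.05,0,0,0,1],
    [0,0,-0.15,0,0,0,1],
    [0,0,-0.3,0,0,0,1],
    [0,0,-0.45,0,0,0,1],
    [0,0,-0.6,0,0,0,1],
    [0,0,-0.6,0,0,0,1],
    [0,0,-0.6,0,0,0,1],
    [0,0,-0.6,0,0,0,1],
  ],
)

```text
time_s: 3.35
eef_pos: [0.5266, 0.2524, 0.162]
eef_rot: [-0.0, 0.189, 0.982, -0.0]
ft_force: [0.2, -0.0, -4.4]
width: 0.0348
```

```bash
python3 - <<'E'
from h import *
st=manip.observe(); p=st['eef_pos']; print(p,st['ft_force'],st['width'])
yw=.049; o=np.array([.5225,-.141]); ex=np.array([np.cos(yw),np.sin(yw)])
for zt in (.16,):
    g=o+ex*(-.004-.025); t=np.r_[g,zt]; print(t,tool(t))
q=st['eef_rot']; M=R.from_quat([q[1],q[2],q[3],q[0]]).as_matrix(); print('tool -x yaw',np.arctan2(-M[1,0],-M[0,0]))
E
```

```text
[0.52657691 0.25241478 0.16203195] [ 0.18015546 -0.03710392 -4.37260443] 0.0347514218966793
[ 0.49353481 -0.14242043  0.16      ] [-0.58080116 -1.8940225   0.01084817]
tool -x yaw -0.38103306621040683
```

Emit:
send_rows(
  moves=[
    [-0.05,-0.15,0,0,0,-0.05,1],
    [-0.15,-0.45,0,0,0,-0.15,1],
    [-0.25,-0.7,0,0,0,-0.3,1],
    [-0.29,-0.95,0,0,0,-0.45,1],
    [-0.29,-0.95,0,0,0,-0.547,1],
    [-0.29,-0.95,0,0,0,-0.547,1],
    [-0.29,-0.95,0,0,0,-0.547,1],
    [-0.29,-0.95,0,0,0,-0.547,1],
  ],
)

```text
time_s: 4.02
eef_pos: [0.5093, 0.0541, 0.1613]
eef_rot: [-0.001, -0.023, 1.0, -0.0]
ft_force: [-0.2, 1.1, -3.0]
width: 0.0351
```

```bash
python3 - <<'E'
from h import *
st=manip.observe(); p=st['eef_pos']; print(p,st['ft_force'],st['width'])
yw=.049; o=np.array([.5225,-.141]); ex=np.array([np.cos(yw),np.sin(yw)])
t=np.r_[o+ex*(-.004-.025),.15]; print(t,tool(t))
q=st['eef_rot']; M=R.from_quat([q[1],q[2],q[3],q[0]]).as_matrix(); print('tool -x yaw',np.arctan2(-M[1,0],-M[0,0]))
E
```

```text
[0.5092738  0.05413958 0.16131833] [-0.1678591   1.09742005 -3.04518771] 0.035098717754290513
[ 0.49353481 -0.14242043  0.15      ] [ 0.12431867 -0.97803472  0.05730982]
tool -x yaw 0.0466614850246511
```

Emit:
send_rows(
  moves=[
    [0.03,-0.15,0,0,0,0,1],
    [0.06,-0.35,0,0,0,0,1],
    [0.09,-0.55,0,0,0,0,1],
    [0.12,-0.75,0,0,0,0,1],
    [0.124,-0.9,0.057,0,0,0,1],
    [0.124,-0.978,0.057,0,0,0,1],
    [0.124,-0.978,0.057,0,0,0,1],
    [0.124,-0.978,0.057,0,0,0,1],
    [0.124,-0.978,0.057,0,0,0,1],
    [0.124,-0.978,0.057,0,0,0,1],
  ],
)

```text
time_s: 4.85
eef_pos: [0.4939, -0.1407, 0.1498]
eef_rot: [-0.001, -0.024, 1.0, -0.0]
ft_force: [0.6, -0.1, -2.4]
width: 0.0349
```

```bash
python3 - <<'E'
from h import *
st=manip.observe(); p=st['eef_pos']; print(p,st['ft_force'],st['width'])
s=cam('scene')
a=cv2.resize(s[0][170:295,115:235],None,fx=5,fy=5,interpolation=cv2.INTER_CUBIC)
c=cam('top');b=cv2.resize(c[0][145:250,310:390],None,fx=4,fy=4,interpolation=cv2.INTER_CUBIC)
o=np.zeros((600,800,3),np.uint8); o=np.zeros((625,920,3),np.uint8); o[:625,:600]=a; o[:420,600:920]=b
cv2.imwrite('pics/crop4.png',cv2.resize(o,(800,543)))
E
```

```text
[ 0.49394818 -0.14068913  0.14984613] [ 0.56307668 -0.07072626 -2.41712582] 0.034928756056794553
```

View pics/crop4.png

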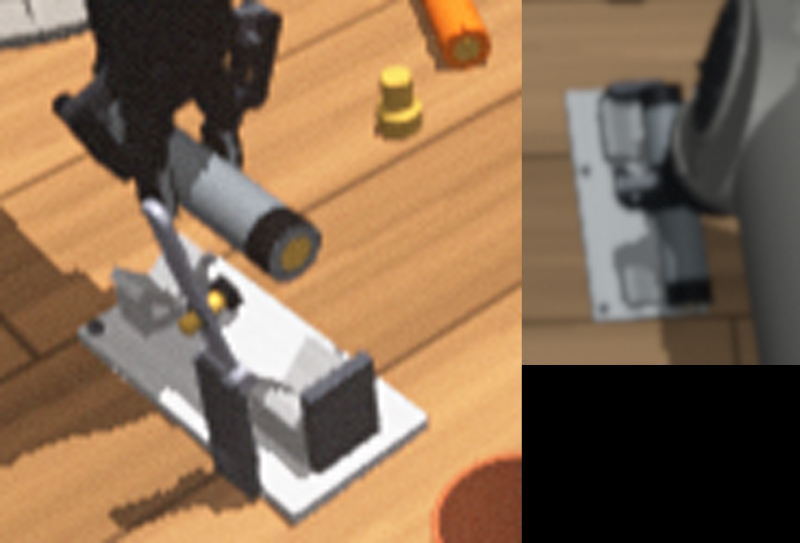

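The barrel hangs over the Vs and parallel to them, with its front end at (297,255) well short of the stop at (340,420). Next I lower it.

Emit:
send_rows(
  moves=[
    [0,0,0.1,0,0,0,1],
    [0,0,0.22,0,0,0,1],
    [0,0,0.34,0,0,0,1],
    [0,0,0.4,0,0,0,1],
    [0,0,0.43,0,0,0,1],
    [0,0,0.43,0,0,0,1],
    [0,0,0.43,0,0,0,1],
  ],
)

```text
time_s: 5.53
eef_pos: [0.494, -0.1409, 0.0645]
eef_rot: [-0.001, -0.025, 1.0, -0.0]
ft_force: [-0.2, -0.4, -3.6]
width: 0.0348
```

Emit:
send_rows(
  moves=[
    [0,0,0.008,0,0,0,1],
    [0,0,0.015,0,0,0,1],
    [0,0,0.02,0,0,0,1],
    [0,0,0.02,0,0,0,1],
    [0,0,0.02,0,0,0,1],
  ],
)

```text
time_s: 5.95
eef_pos: [0.4941, -0.1409, 0.0607]
eef_rot: [-0.001, -0.024, 1.0, -0.0]
ft_force: [-0.4, 0.2, -3.0]
width: 0.0348
```

Emit:
send_rows(
  moves=[
    [0,0,0.004,0,0,0,1],
    [0,0,0.008,0,0,0,1],
    [0,0,0.01,0,0,0,1],
    [0,0,0.01,0,0,0,1],
  ],
)

```text
time_s: 6.28
eef_pos: [0.4941, -0.141, 0.0586]
eef_rot: [-0.001, -0.024, 1.0, -0.0]
ft_force: [0.6, -1.0, -2.1]
width: 0.0349
```

Emit:
send_rows(
  moves=[
    [0,0,0.004,0,0,0,1],
    [0,0,0.008,0,0,0,1],
    [0,0,0.008,0,0,0,1],
  ],
)

```text
time_s: 6.53
eef_pos: [0.4944, -0.1417, 0.0575]
eef_rot: [-0.0, -0.024, 1.0, -0.0]
ft_force: [-1.9, -3.8, 7.0]
width: 0.035
```

Contact at TCP z of about 0.0575. I release so the barrel settles in the Vs.

Emit:
send_rows(
  moves=[
    [0,0,0,0,0,0,0.1],
    [0,0,0,0,0,0,-0.1],
    [0,0,0,0,0,0,-0.2],
    [0,0,0,0,0,0,-0.2],
  ],
)

```text
time_s: 6.87
eef_pos: [0.4945, -0.1416, 0.0575]
eef_rot: [-0.0, -0.024, 1.0, -0.0]
ft_force: [0.6, 0.1, -0.3]
width: 0.0511
```

```bash
python3 - <<'E'
from h import *
st=manip.observe(); p=st['eef_pos']; print(p,st['ft_force'],st['width'])
s=cam('scene')
cv2.imwrite('pics/crop5.png',cv2.resize(s[0][190:295,115:235],None,fx=5,fy=5,interpolation=cv2.INTER_CUBIC))
E
```

```text
[ 0.49448529 -0.14159524  0.05745121] [ 0.62060122  0.09963266 -0.32447881] 0.0510788842770438
```

View pics/crop5.png

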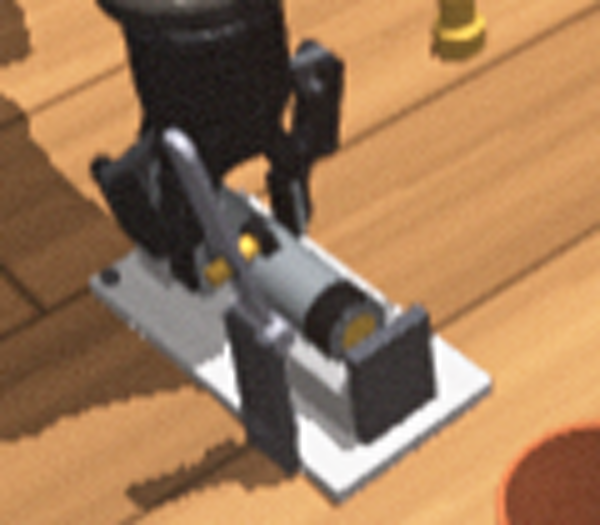

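The barrel lies in the Vs with its front end at (355,325), still a gap from the stop. I regrip lightly and slide it along.

Emit:
send_rows(
  moves=[
    [0,0,0,0,0,0,0.2],
    [0,0,0,0,0,0,1],
    [0,0,0,0,0,0,1],
    [0,0,0,0,0,0,1],
    [0,0,0,0,0,0,1],
  ],
  squeeze=20,
)

```text
time_s: 7.33
eef_pos: [0.4945, -0.1421, 0.0575]
eef_rot: [-0.0, -0.024, 1.0, -0.001]
ft_force: [-1.5, -5.4, 4.4]
width: 0.0354
```

Emit:
send_rows(
  moves=[
    [-0.01,0,0,0,0,0,1],
    [-0.02,0,0,0,0,0,1],
    [-0.03,0,0,0,0,0,1],
    [-0.04,0,0,0,0,0,1],
    [-0.05,0,0,0,0,0,1],
    [-0.06,0,0,0,0,0,1],
    [-0.065,0,0,0,0,0,1],
    [-0.065,0,0,0,0,0,1],
  ],
)

```text
time_s: 8.0
eef_pos: [0.5058, -0.1414, 0.0574]
eef_rot: [-0.002, -0.024, 1.0, -0.0]
ft_force: [-11.6, -1.7, 15.9]
width: 0.0352
```

Emit:
send_rows(
  moves=[
    [0,0,-0.003,0,0,0,1],
    [0,0,-0.003,0,0,0,1],
    [0,0,-0.003,0,0,0,1],
  ],
)

```text
time_s: 8.25
eef_pos: [0.5057, -0.1412, 0.0579]
eef_rot: [-0.002, -0.024, 1.0, -0.0]
ft_force: [-0.5, 0.1, -1.5]
width: 0.0354
```

```bash
python3 - <<'E'
from h import *
st=manip.observe(); print(st['eef_pos'],st['ft_force'],st['ft_torque'],st['eef_rot'])
c=cam('scene')
a=cv2.resize(c[0][225:295,150:220],None,fx=8,fy=8,interpolation=cv2.INTER_CUBIC)
cv2.imwrite('pics/crop6.png',a)
E
```

```text
[ 0.50571466 -0.14123358  0.05789498] [-0.51736671  0.07658371 -1.54574994] [-0.16718924  0.04602552 -0.0267867 ] [-2.06528039e-03 -2.39598866e-02  9.99710764e-01 -2.16018815e-04]
```

View pics/crop6.png

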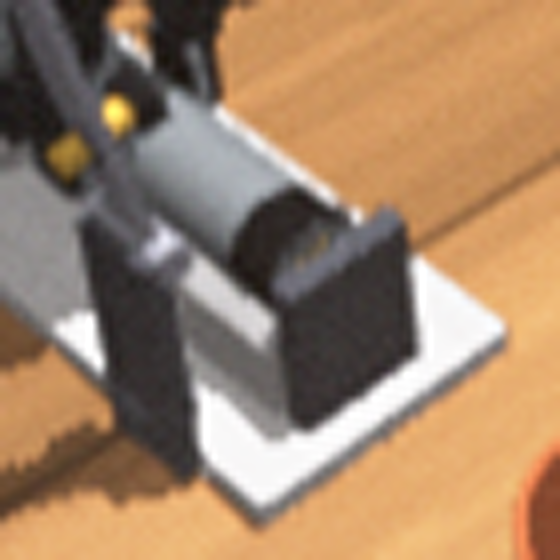

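A sliver of the end face still shows at (315,245), so the barrel is not home. The drag came from pressing down, and that is now relieved. I continue in small steps.

Emit:
send_rows(
  moves=[
    [-0.01,0,0,0,0,0,1],
    [-0.02,0,0,0,0,0,1],
    [-0.03,0,0,0,0,0,1],
    [-0.03,0,0,0,0,0,1],
  ],
)

```text
time_s: 8.63
eef_pos: [0.5125, -0.1409, 0.0579]
eef_rot: [-0.002, -0.024, 1.0, -0.0]
ft_force: [1.5, -1.2, -2.0]
width: 0.0357
```

Emit:
send_rows(
  moves=[
    [-0.005,0,0,0,0,0,1],
    [-0.01,0,0,0,0,0,1],
    [-0.015,0,0,0,0,0,1],
    [-0.015,0,0,0,0,0,1],
  ],
)

```text
time_s: 8.97
eef_pos: [0.5132, -0.141, 0.0575]
eef_rot: [-0.004, -0.024, 1.0, 0.0]
ft_force: [-13.8, -2.0, 10.5]
width: 0.0354
```

Emit:
send_rows(
  moves=[
    [0.005,0,-0.002,0,0,0,1],
    [0.005,0,-0.002,0,0,0,0.1],
    [0.005,0,-0.002,0,0,0,0],
    [0.005,0,-0.002,0,0,0,-0.1],
    [0.005,0,-0.002,0,0,0,-0.1],
  ],
)

```text
time_s: 9.38
eef_pos: [0.5127, -0.1409, 0.058]
eef_rot: [-0.004, -0.024, 1.0, -0.0]
ft_force: [0.2, 0.0, 0.4]
width: 0.0473
```

```bash
python3 - <<'E'
from h import *
st=manip.observe(); print(st['eef_pos'],st['ft_force'],st['ft_torque'],st['eef_rot'],st['width'])
q=st['eef_rot']; M=R.from_quat([q[1],q[2],q[3],q[0]])
yw=.049; des=R.from_matrix(np.c_[[-np.cos(yw),-np.sin(yw),0],[-np.sin(yw),np.cos(yw),0],[0,0,-1]])
print('turn units',(M.inv()*des).as_rotvec()/(np.pi/4))
c=cam('scene')
a=cv2.resize(c[0][225:295,150:220],None,fx=8,fy=8,interpolation=cv2.INTER_CUBIC)
cv2.imwrite('pics/crop7.png',a)
E
```

```text
[ 0.51266064 -0.14090357  0.0580464 ] [0.17097396 0.04510665 0.42356759] [-0.03302985  0.02927065 -0.01886824] [-3.60089059e-03 -2.39412582e-02  9.99706882e-01 -6.07552921e-06] 0.047296138769012154
turn units [ 0.00020917 -0.00916724 -0.0014166 ]
```

View pics/crop7.png

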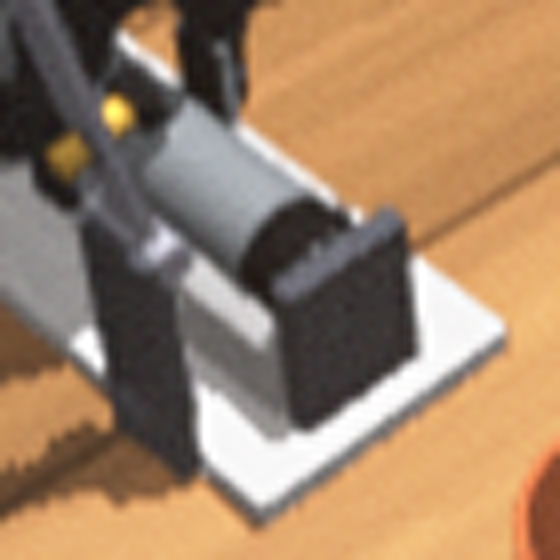

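A small grey sliver still seems visible at (315,245), so I'm not sure it is home. I'll level the tool, regrip and push again.

Emit:
send_rows(
  moves=[
    [0.02,-0.002,0,0,-0.009,0,-0.1],
    [0.02,-0.002,0,0,-0.009,0,0.2],
    [0.02,-0.002,0,0,-0.009,0,1],
    [0.02,-0.002,0,0,-0.009,0,1],
    [0.02,-0.002,0,0,-0.009,0,1],
    [0.02,-0.002,0,0,-0.009,0,1],
  ],
)

```text
time_s: 9.93
eef_pos: [0.5078, -0.1414, 0.058]
eef_rot: [-0.001, -0.024, 1.0, 0.0]
ft_force: [-5.7, 1.1, 6.7]
width: 0.0354
```

Emit:
send_rows(
  moves=[
    [-0.004,0,-0.002,0,0,0,1],
    [-0.008,0,-0.002,0,0,0,1],
    [-0.008,0,-0.002,0,0,0,1],
  ],
)

```text
time_s: 10.18
eef_pos: [0.5093, -0.1413, 0.0583]
eef_rot: [-0.001, -0.024, 1.0, 0.0]
ft_force: [-0.9, 1.3, -2.2]
width: 0.0354
```

Emit:
send_rows(
  moves=[
    [-0.004,0,0,0,0,0,1],
    [-0.008,0,0,0,0,0,1],
    [-0.008,0,0,0,0,0,1],
  ],
)

```text
time_s: 10.43
eef_pos: [0.5094, -0.1414, 0.0581]
eef_rot: [-0.003, -0.024, 1.0, 0.001]
ft_force: [-11.2, 1.3, 8.8]
width: 0.0356
```

Emit:
send_rows(
  moves=[
    [0,0,-0.004,0,-0.004,0,1],
    [-0.005,0,-0.004,0,-0.004,0,1],
    [-0.008,0,-0.004,0,-0.004,0,1],
    [-0.008,0,-0.004,0,-0.004,0,1],
  ],
)

```text
time_s: 10.77
eef_pos: [0.5094, -0.1414, 0.0583]
eef_rot: [-0.002, -0.023, 1.0, 0.001]
ft_force: [-9.8, -1.2, 0.1]
width: 0.0353
```

Emit:
send_rows(
  moves=[
    [-0.003,0,-0.002,0,0,0,1],
    [-0.005,0,-0.002,0,0,0,1],
    [-0.005,0,-0.002,0,0,0,1],
  ],
)

```text
time_s: 11.02
eef_pos: [0.5094, -0.1414, 0.0583]
eef_rot: [-0.004, -0.023, 1.0, 0.001]
ft_force: [-7.9, -0.4, -0.8]
width: 0.0354
```

The force now stays at Fx −8 to −10 with Fz ≈ 0 and no motion, so the barrel is against the stop. I release and go up.

Emit:
send_rows(
  moves=[
    [0.002,0,0,0,0,0,0.1],
    [0.002,0,0,0,0,0,0],
    [0.002,0,0,0,0,0,-0.3],
    [0.002,0,0,0,0,0,-0.3],
    [0.002,0,-0.1,0,0,0,-0.3],
    [0.002,0,-0.3,0,0,0,-0.3],
    [0.002,0,-0.5,0,0,0,-0.3],
    [0.002,0,-0.7,0,0,0,-0.3],
    [0.002,0,-0.9,0,0,0,0.5],
    [0.002,0,-1,0,0,0,1],
    [0.002,0,-1,0,0,0,1],
    [0.002,0,-1,0,0,0,1],
  ],
)

```text
time_s: 12.02
eef_pos: [0.5111, -0.1418, 0.2596]
eef_rot: [-0.002, -0.023, 1.0, 0.001]
ft_force: [0.5, 0.7, -0.7]
width: 0.007
```

```bash
python3 - <<'E'
from h import *
st=manip.observe(); print(st['eef_pos'],st['ft_force'],st['width'])
yw=.049; ex=np.array([np.cos(yw),np.sin(yw)]); ey=np.array([-ex[1],ex[0]]); o=np.array([.518,-.1408])
print(tool(np.r_[o+.065*ex-.106*ey,.28]))
q=st['eef_rot']; M=R.from_quat([q[1],q[2],q[3],q[0]])
des=R.from_matrix(np.c_[[-np.cos(yw),-np.sin(yw),0],[-np.sin(yw),np.cos(yw),0],[0,0,-1]])
print('turn units',(M.inv()*des).as_rotvec()/(np.pi/4))
c=cam('scene')
cv2.imwrite('pics/crop8.png',cv2.resize(c[0][205:295,125:220],None,fx=6.5,fy=6.5,interpolation=cv2.INTER_CUBIC))
E
```

```text
[ 0.51109222 -0.14175464  0.2595909 ] [ 0.51676176  0.70365977 -0.696105  ] 0.007005294842591074
[-0.36038958 -0.52601053 -0.10440921]
turn units [ 0.00231011 -0.00498073 -0.00256882]
```

View pics/crop8.png

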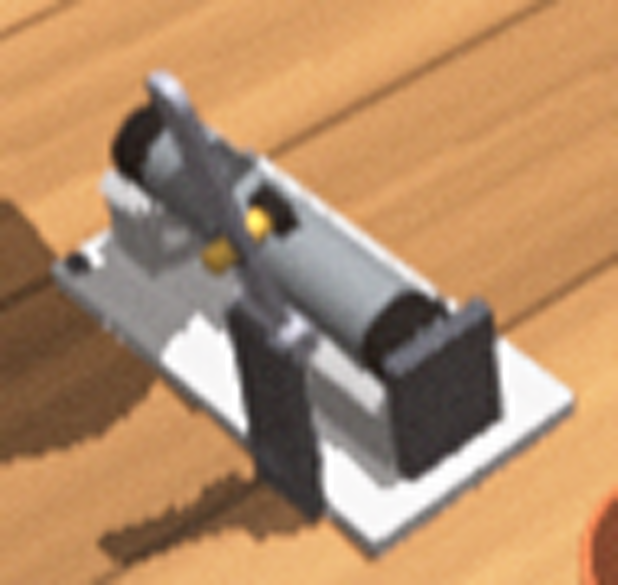

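The barrel's end meets the stop at (400,330) with no end face visible. I rise, go around the strap's outer side, then descend beside it.

Emit:
send_rows(
  moves=[
    [0,-0.1,-0.1,0,0,0,1],
    [0,-0.3,-0.1,0,0,0,1],
    [-0.05,-0.45,-0.1,0,0,0,1],
    [-0.2,-0.526,-0.1,0,0,0,1],
    [-0.36,-0.526,-0.1,0,0,0,1],
    [-0.36,-0.526,-0.1,0,0,0,1],
    [-0.36,-0.526,0.1,0,0,0,1],
    [-0.36,-0.526,0.22,0,0,0,1],
    [-0.36,-0.526,0.26,0,0,0,1],
    [-0.36,-0.526,0.26,0,0,0,1],
    [-0.36,-0.526,0.26,0,0,0,1],
  ],
)

```text
time_s: 12.98
eef_pos: [0.5869, -0.2434, 0.2057]
eef_rot: [-0.004, -0.023, 1.0, 0.001]
ft_force: [0.1, -0.2, 1.0]
width: -0.0001
```

```bash
cat >> h.py <<'E'
yw=.049; ex=np.array([np.cos(yw),np.sin(yw)]); ey=np.array([-ex[1],ex[0]]); o=np.array([.518,-.1408])
def jig():
    st=manip.observe(); d=st['eef_pos'][:2]-o; f=st['ft_force']
    print('jig',(d@ex).round(4),(d@ey).round(4),'z',st['eef_pos'][2].round(4),'F jig',(f[:2]@ex).round(1),(f[:2]@ey).round(1),f[2].round(1),'t',st['time_s'],'w',st['width'].round(4))
E
python3 - <<'E'
from h import *
jig()
E
```

```text
Traceback (most recent call last):
  File "h.py", line 21, in jig
    print('jig',(d@ex).round(4),(d@ey).round(4),'z',st['eef_pos'][2].round(4),'F jig',(f[:2]@ex).round(1),(f[:2]@ey).round(1),f[2].round(1),'t',st['time_s'],'w',st['width'].round(4))
                                                                                                                                                                 ^^^^^^^^^^^^^^^^^
AttributeError: 'float' object has no attribute 'round'
```

Emit:
send_rows(
  moves=[
    [0,0.03,0,0,0,0,1],
    [0,0.06,0,0,0,0,1],
    [0,0.09,0,0,0,0,1],
    [0,0.11,0,0,0,0,1],
    [0,0.13,0,0,0,0,1],
    [0,0.15,0,0,0,0,1],
    [0,0.17,0,0,0,0,1],
    [0,0.19,0,0,0,0,1],
    [0,0.21,0,0,0,0,1],
    [0,0.21,0,0,0,0,1],
  ],
)

```text
time_s: 13.82
eef_pos: [0.5857, -0.2015, 0.208]
eef_rot: [-0.002, -0.023, 1.0, 0.0]
ft_force: [-3.2, -2.9, 14.2]
width: 0.0001
```

```bash
sed -i "s/,'w',st\['width'\].round(4)//" h.py
python3 - <<'E'
from h import *
jig()
E
```

```text
jig 0.0647 -0.064 z 0.208 F jig -3.4 -2.7 14.2 t 13.8167
```

Emit:
send_rows(
  moves=[
    [0,-0.02,0,0,0,0,1],
    [0,-0.03,-0.06,0,0,0,1],
    [0,-0.03,-0.12,0,0,0,1],
    [0,-0.03,-0.12,0,0,0,1],
    [0,-0.03,-0.12,0,0,0,1],
  ],
)

```text
time_s: 14.23
eef_pos: [0.5867, -0.2074, 0.2335]
eef_rot: [-0.001, -0.024, 1.0, 0.0]
ft_force: [-0.3, 0.1, -0.1]
width: 0.0004
```

```bash
python3 - <<'E'
from h import *
jig()
c=cam('scene')
cv2.imwrite('pics/crop9.png',cv2.resize(c[0][175:295,105:225],None,fx=5,fy=5,interpolation=cv2.INTER_CUBIC))
E
```

```text
jig 0.0653 -0.0698 z 0.2335 F jig -0.3 0.1 -0.1 t 14.2333
```

View pics/crop9.png

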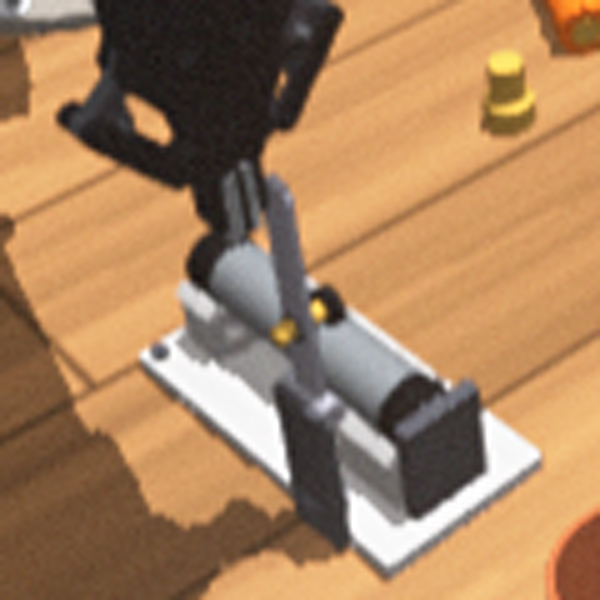

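```bash
python3 - <<'E'
from h import *
s=cam('scene')
for n,uv,x in(('tip',(280,178),.065),('hinge bolt',(325,405),.077),('post top front',(300,385),.082)):
    oo,d=ray(s,(105+uv[0]/5-.4,175+uv[1]/5-.4)); a=(oo[:2]-o); t=(x-a@ex)/(d[:2]@ex); p=oo+d*t; print(n,(p[:2]-o)@ey,p[2])
for h in(.092,.098):
  for th in(1.5,1.3,1.1,.9,.7,.5,.3,.15,0):
    r=.105 if th>.6 else .113
    y=-.048+r*np.cos(th)-.0025*np.sin(th); z=h+r*np.sin(th)+.0025*np.cos(th)
    print(h,th,'TCP y %.4f z %.4f'%(y-.0145,z+.019))
E
```

```text
tip -0.04518280961809935 0.2243808812088245
hinge bolt -0.04945202628782426 0.09598002792062965
post top front -0.06323390142285046 0.12279711738561838
0.092 1.5 TCP y -0.0576 z 0.2159
0.092 1.3 TCP y -0.0368 z 0.2128
0.092 1.1 TCP y -0.0171 z 0.2057
0.092 0.9 TCP y 0.0008 z 0.1948
0.092 0.7 TCP y 0.0162 z 0.1806
0.092 0.5 TCP y 0.0355 z 0.1674
0.092 0.3 TCP y 0.0447 z 0.1468
0.092 0.15 TCP y 0.0489 z 0.1304
0.092 0 TCP y 0.0505 z 0.1135
0.098 1.5 TCP y -0.0576 z 0.2219
0.098 1.3 TCP y -0.0368 z 0.2188
0.098 1.1 TCP y -0.0171 z 0.2117
0.098 0.9 TCP y 0.0008 z 0.2008
0.098 0.7 TCP y 0.0162 z 0.1866
0.098 0.5 TCP y 0.0355 z 0.1734
0.098 0.3 TCP y 0.0447 z 0.1528
0.098 0.15 TCP y 0.0489 z 0.1364
0.098 0 TCP y 0.0505 z 0.1195
```

Emit:
send_rows(
  moves=[
    [0,0,0.05,0,0,0,1],
    [0,0.03,0.088,0,0,0,1],
    [0,0.06,0.09,0,0,0,1],
    [0,0.095,0.093,0,0,0,1],
    [0,0.13,0.097,0,0,0,1],
    [0,0.165,0.104,0,0,0,1],
    [0,0.2,0.115,0,0,0,1],
    [0,0.23,0.126,0,0,0,1],
    [0,0.263,0.139,0,0,0,1],
    [0,0.263,0.139,0,0,0,1],
  ],
)

```text
time_s: 15.17
eef_pos: [0.5827, -0.1537, 0.2031]
eef_rot: [-0.003, -0.024, 1.0, 0.0]
ft_force: [-0.3, -1.9, 0.4]
width: -0.0
```

```bash
python3 - <<'E'
from h import *
jig()
E
```

```text
jig 0.064 -0.016 z 0.2031 F jig -0.3 -1.9 0.4 t 15.1667
```

Emit:
send_rows(
  moves=[
    [0.005,0.03,0.012,0,0,0,1],
    [0.005,0.06,0.027,0,0,0,1],
    [0.005,0.085,0.042,0,0,0,1],
    [0.005,0.11,0.065,0,0,0,1],
    [0.005,0.135,0.089,0,0,0,1],
    [0.005,0.161,0.113,0,0,0,1],
    [0.005,0.195,0.135,0,0,0,1],
    [0.005,0.225,0.157,0,0,0,1],
    [0.005,0.25,0.18,0,0,0,1],
    [0.005,0.27,0.205,0,0,0,1],
    [0.005,0.282,0.23,0,0,0,1],
    [0.005,0.282,0.23,0,0,0,1],
  ],
)

```text
time_s: 16.17
eef_pos: [0.5784, -0.0971, 0.156]
eef_rot: [-0.003, -0.024, 1.0, 0.0]
ft_force: [0.9, -2.0, 1.3]
width: -0.0002
```

```bash
python3 - <<'E'
from h import *
jig()
E
```

```text
jig 0.0624 0.0407 z 0.156 F jig 0.8 -2.0 1.3 t 16.1667
```

Emit:
send_rows(
  moves=[
    [-0.013,0,-0.06,0,0,0,1],
    [-0.013,0.03,-0.07,0.06,0,0,1],
    [-0.013,0.06,-0.07,0.133,0,0,1],
    [-0.013,0.06,-0.07,0.133,0,0,1],
    [-0.013,0.06,-0.07,0.133,0,0,1],
  ],
)

```text
time_s: 16.58
eef_pos: [0.5807, -0.0833, 0.1704]
eef_rot: [-0.002, -0.026, 0.998, -0.052]
ft_force: [-0.6, 1.2, -0.1]
width: 0.0002
```

```bash
python3 - <<'E'
from h import *
jig(); print(manip.observe()['eef_rot'])
p=manip.observe()['eef_pos']; print('tool per 10mm down',tool(p-[0,0,.01]))
E
```

```text
jig 0.0654 0.0543 z 0.1704 F jig -0.6 1.2 -0.1 t 16.5833
[-0.00224011 -0.0255135   0.99834047 -0.05157849]
tool per 10mm down [-0.00035523  0.00514357  0.04973346]
```

Emit:
send_rows(
  moves=[
    [0,-0.006,0.02,0,0,0,1],
    [0,-0.004,0.04,0,0,0,1],
    [0,-0.002,0.055,0,0,0,1],
    [0,-0.0005,0.07,0,0,0,1],
    [0,0.001,0.085,0,0,0,1],
    [0,0.003,0.1,0,0,0,1],
  ],
)

```text
time_s: 17.08
eef_pos: [0.581, -0.0854, 0.1506]
eef_rot: [-0.002, -0.025, 0.998, -0.051]
ft_force: [-1.2, 2.4, 9.3]
width: 0.0001
```

Emit:
send_rows(
  moves=[
    [0,0.0015,0.015,0,0,0,1],
    [0,0.003,0.03,0,0,0,1],
    [0,0.0045,0.045,0,0,0,1],
    [0,0.006,0.06,0,0,0,1],
  ],
)

```text
time_s: 17.42
eef_pos: [0.5814, -0.0859, 0.1387]
eef_rot: [-0.001, -0.024, 0.998, -0.051]
ft_force: [-0.8, 3.2, 8.7]
width: 0.0
```

```bash
python3 - <<'E'
from h import *
jig()
E
```

```text
jig 0.0661 0.0517 z 0.1387 F jig -0.6 3.2 8.7 t 17.4167
```

Emit:
send_rows(
  moves=[
    [0,0.001,0.01,0,0,0,1],
    [0,0.002,0.02,0,0,0,1],
    [0,0.003,0.03,0,0,0,1],
    [0,0.004,0.04,0,0,0,1],
  ],
)

```text
time_s: 17.75
eef_pos: [0.5818, -0.0862, 0.1308]
eef_rot: [-0.001, -0.024, 0.998, -0.05]
ft_force: [0.1, 3.0, 8.6]
width: 0.0001
```

Emit:
send_rows(
  moves=[
    [0,0.001,0.01,0,0,0,1],
    [0,0.002,0.02,0,0,0,1],
  ],
)

```text
time_s: 17.92
eef_pos: [0.5821, -0.0866, 0.1269]
eef_rot: [-0.001, -0.023, 0.998, -0.05]
ft_force: [-1.3, 4.7, 8.8]
width: -0.0004
```

Emit:
send_rows(
  moves=[
    [0,0.001,0.008,0,0,0,1],
    [0,0.002,0.016,0,0,0,1],
  ],
)

```text
time_s: 18.08
eef_pos: [0.5823, -0.0868, 0.1237]
eef_rot: [-0.0, -0.023, 0.999, -0.05]
ft_force: [-1.1, 4.3, 8.5]
width: 0.0
```

Emit:
send_rows(
  moves=[
    [0,0.001,0.006,0,0,0,1],
    [0,0.001,0.012,0,0,0,1],
  ],
)

```text
time_s: 18.25
eef_pos: [0.5826, -0.087, 0.1214]
eef_rot: [-0.0, -0.022, 0.999, -0.049]
ft_force: [-1.0, 2.3, 8.6]
width: -0.0005
```

Emit:
send_rows(
  moves=[
    [0,0.001,0.005,0,0,0,1],
    [0,0.001,0.01,0,0,0,1],
  ],
)

```text
time_s: 18.42
eef_pos: [0.5827, -0.0872, 0.1195]
eef_rot: [-0.0, -0.022, 0.999, -0.048]
ft_force: [-0.6, 4.1, 7.9]
width: -0.0003
```

Emit:
send_rows(
  moves=[
    [0,0.001,0.005,0,0,0,1],
    [0,0.001,0.01,0,0,0,1],
  ],
)

```text
time_s: 18.58
eef_pos: [0.5827, -0.0873, 0.1174]
eef_rot: [-0.0, -0.021, 0.999, -0.048]
ft_force: [-1.5, 4.7, 8.9]
width: -0.0001
```

Emit:
send_rows(
  moves=[
    [0,0.001,0.004,0,0,0,1],
    [0,0.001,0.008,0,0,0,1],
  ],
)

```text
time_s: 18.75
eef_pos: [0.5828, -0.0873, 0.1158]
eef_rot: [-0.0, -0.021, 0.999, -0.047]
ft_force: [-2.8, 5.2, 7.9]
width: -0.0004
```

Emit:
send_rows(
  moves=[
    [0,0.001,0.004,0,0,0,1],
    [0,0.001,0.008,0,0,0,1],
  ],
)

```text
time_s: 18.92
eef_pos: [0.5828, -0.0872, 0.1142]
eef_rot: [-0.0, -0.02, 0.999, -0.047]
ft_force: [-2.8, 5.8, 10.0]
width: -0.0002
```

Emit:
send_rows(
  moves=[
    [0,0.001,0.003,0,0,0,1],
    [0,0.001,0.006,0,0,0,1],
  ],
)

```text
time_s: 19.08
eef_pos: [0.5828, -0.0872, 0.1131]
eef_rot: [-0.0, -0.02, 0.999, -0.046]
ft_force: [-2.8, 5.6, 11.5]
width: 0.0001
```

Emit:
send_rows(
  moves=[
    [0,0,0.003,0,0,0,1],
    [0,0,0.005,0,0,0,1],
  ],
)

```text
time_s: 19.25
eef_pos: [0.5828, -0.0872, 0.1123]
eef_rot: [-0.0, -0.02, 0.999, -0.045]
ft_force: [-3.0, 5.6, 13.3]
width: 0.0001
```

```bash
python3 - <<'E'
from h import *
jig(); 
for i in range(4): cams.read_camera('top'); jig()
E
```

```text
jig 0.0674 0.0504 z 0.1123 F jig -2.7 5.7 13.3 t 19.25
jig 0.0673 0.0504 z 0.1122 F jig -3.5 5.7 12.3 t 19.3
jig 0.0674 0.0504 z 0.1123 F jig -2.7 5.3 10.5 t 19.35
jig 0.0673 0.0504 z 0.1122 F jig -3.7 5.4 11.2 t 19.4
jig 0.0673 0.0504 z 0.1122 F jig -3.0 4.9 11.1 t 19.45
```

The force readings and the press depth both give a pad force of about 10–11 N. I lift straight off and clear.

Emit:
send_rows(
  moves=[
    [0,-0.001,-0.01,0,0,0,1],
    [0,-0.003,-0.03,0,0,0,1],
    [0,-0.01,-0.1,0,0,0,1],
    [0,-0.025,-0.25,0,0,0,1],
    [0,-0.045,-0.45,0,0,0,1],
    [0,-0.06,-0.6,0,0,0,1],
    [0.2,0.4,-0.7,0,0,0,1],
    [0.3,0.6,-0.7,0,0,0,1],
    [0.3,0.8,-0.7,0,0,0,1],
    [0.3,0.9,-0.7,0,0,0,1],
    [0.3,0.9,-0.7,0,0,0,1],
    [0.3,0.9,-0.7,0,0,0,1],
  ],
)

```text
time_s: 20.45
eef_pos: [0.5138, 0.1092, 0.2353]
eef_rot: [-0.0, -0.023, 0.999, -0.044]
ft_force: [1.0, 0.3, -0.1]
width: -0.0
```

```bash
python3 - <<'E'
from h import *
jig()
c=cam('scene')
cv2.imwrite('pics/crop11.png',cv2.resize(c[0][205:295,125:220],None,fx=6.5,fy=6.5,interpolation=cv2.INTER_CUBIC))
E
```

```text
jig 0.0081 0.2499 z 0.2353 F jig 1.0 0.3 -0.1 t 20.45
```

View pics/crop11.png

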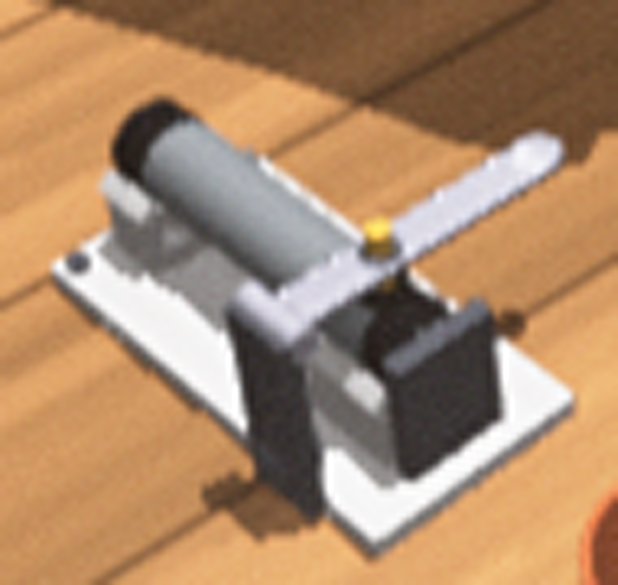

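The strap lies level across the barrel with its pad at (380,260). The barrel's back end at (140,150) and its stop end at (400,330) sit as they did before clamping. I hand in.

```bash
python3 -c "
from bench import manip
print(manip.job_done())"
```

```text
the job is handed in; nothing more can be done
None
```

I laid the grey barrel in the jig's Vs, slid it home against the stop, clamped it with the strap and handed the job in at about 20.5 s. No verdict was reported.

- **Home position:** the first two stalls while sliding were false. One came from pressing down too hard. At the other the barrel still moved about 1.5 mm after a regrip. The last push held at 8–10 N with no vertical load and no motion. The highest reading was 13.8 N, under the 20 N limit. A picture afterwards showed no gap at the stop.
- **Clamp grip:** the free-swing force read about 8.6 N and the peak on pressing was 13.3 N, at about 3 mm past first contact. Both put the pad force at about 10–11 N. I did not measure it directly. While the hand was held still, the reading eased to about 11 N.
- **Unexpected load:** on the first push against the strap, its end caught under a finger linkage and gave about 14 N upward, under the 40 N limit. I backed off and pushed from higher up.
- **Final picture:** the strap was level over the barrel, the barrel had not shifted, and the hand was clear with about zero force. The picture covered the jig area only. I did not look again at the other things on the bench, but felt no contact with any of them.

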